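Index the screwdriving dial and collect the finished handles

TASK

Turn the dial table one station clockwise by its hand posts until it clicks home, so that the finished handle (red caps) comes out from under the screwdriver and the blank (no caps) goes under it. Then collect all three finished handles, that one out of its nest and the two out of the catch tray, into the blue tote, laying each one gently (not dropped in) on the tote's floor, feet down and not on top of another. Leave the blank in its nest, and leave the tote, the spray can and the loose screwdriver where they are.

Things in the scene. Friction and masses are not known exactly. Their poses are not given: they have to be found in the camera images.
- machine: Fixed screwdriving machine: base plate 400 x 400 x 10 mm, aluminium dial 330 mm across, its top 70 mm above the bench. Origin: on the bench under the dial axis. In its frame: spindle at (67, 67) mm, 60 mm across, bit tip 132 mm high; column at (190, 190), 415 mm high; dial stations at 45 (drive), 135 (load), -45 (unload) and -135 degrees, 95 mm out; on the -y side a chute and the catch tray.
- dial (a joint): Angle of the dial (rad): 0 at the start, grows clockwise seen from above. A spring detent holds it in notches at 0, 1.571 (one station on) and 3.14; past half-way it pulls itself into the next notch. It takes about 0.6 N m, that is 4 to 5 N at a hand post, and a stop keeps it from turning back past -0.15. Each of the four stations carries a yellow nest.
- dial_hub (a point): Point on the dial's axis at the dial's top face, 70 mm above the bench; turns with the dial. A steel hub 60 mm across stands 10 mm proud here, with an 8 mm nut on it.
- post (a point): Centre of the top of one of four red hand posts on the dial, at the start the one on the machine's -y side, between the two empty nests: upright, 18 mm across, 60 mm tall above the dial (lowest 6 mm a 26 mm collar), 140 mm from the dial axis; moves with the dial. The others stand 90, 180 and 270 degrees round; the two next to the spindle have little room for a gripper.
- nest_drive (a point): Seat, on the floor of the yellow nest that is under the screwdriver at the start and holds the finished handle; turns with the dial. Every nest is a block 120 mm (along the dial's tangent) x 44 mm, its floor 10 mm above the dial; cheeks 10 mm high round both feet of the handle (2 mm play) leave the middle 58 mm open on both sides.
- nest_load (a point): Seat, on the nest's floor, of the yellow nest at the load station that holds the blank; turns with the dial.
- tray (a point): Centre of the floor of the aluminium catch tray, inside 260 x 150 mm (machine x, y), floor 3 mm above the bench, walls 30 mm high (16 mm below the chute, whose lower edge ends at the wall).
- handle_dial: Finished black pull handle with two red caps on top, at the start in the nest under the screwdriver. All handles are alike: 100 mm long (x), 20 mm wide (y), 34 mm high (z), 50 to 100 g; a straight bar 12 mm thick on two feet 22 mm long at its ends, open between them. Origin: centre of the underside, between the feet; z up.
- handle_a: Finished handle with red caps, as handle_dial, standing on its feet in the catch tray.
- handle_b: Finished handle with red caps, as handle_dial, standing on its feet in the catch tray.
- blank: Handle not yet screwed (bare steel inserts instead of red caps, otherwise the same shape) in the nest at the load station. It stays in its nest.
- tote: Open blue plastic tote, 300 (x) x 200 (y) x 100 mm high, walls and floor 4 mm, loose, about 0.8 kg. Origin: centre of its underside.
- spray_can: Spray can with a green cap, 65 mm across, 190 mm high, standing beyond the tote and the tray. Origin: centre of its underside. Not to be disturbed.
- screwdriver: Loose red-handled screwdriver, 160 mm long, lying between the robot's base and the tray. Origin: at mid-length, on the bench. Not to be disturbed.
Things that resemble listed ones, but are neither listed nor needed, are in the scene too. What is shaped like the blank but pink or purple is not meant. What is shaped like the handle_dial but orange or purple is not meant.

How it is judged:
On the way:
1. the dial is turned one station into its notch, with the finished handle still in its nest and so out from under the screwdriver (value of joint dial between 1.481 and 1.661 rad and distance between handle_dial and nest_drive below 0.015 m), for 0.2 s.
At the end, for the whole second after the job is handed in: The dial rests in the next notch (joint within 0.09 rad of 1.571); all three finished handles lie at rest inside the tote, feet down (within 0.15 rad of upright) on its floor (underside less than 12 mm above the tote's underside); the blank sits in its nest (within 12 mm); the tote stands level (value of joint dial between 1.481 and 1.661 rad and velocity of joint dial between -0.05 and 0.05 rad/s and x of handle_dial in the frame of tote between -0.146 and 0.146 m and y of handle_dial in the frame of tote between -0.096 and 0.096 m and z of each of handle_dial, handle_a, handle_b in the frame of tote below 0.012 m and angle between each of handle_dial, handle_a, handle_b's own z axis and vertical below 0.15 rad and linear speed of each of handle_dial, handle_a, handle_b below 0.02 m/s and x of handle_a in the frame of tote between -0.146 and 0.146 m and y of handle_a in the frame of tote between -0.096 and 0.096 m and x of handle_b in the frame of tote between -0.146 and 0.146 m and y of handle_b in the frame of tote between -0.096 and 0.096 m and distance between blank and nest_load below 0.012 m and angle between tote's own z axis and vertical below 0.05 rad); the robot touches nothing.
It fails at once if a finished handle is dropped or thrown into the tote (moves faster than 0.8 m/s inside it, as after a free fall of some 33 mm) ((x of handle_dial in the frame of tote between -0.146 and 0.146 m and y of handle_dial in the frame of tote between -0.096 and 0.096 m and z of handle_dial in the frame of tote below 0.07 m and linear speed of handle_dial above 0.8 m/s) or (x of handle_a in the frame of tote between -0.146 and 0.146 m and y of handle_a in the frame of tote between -0.096 and 0.096 m and z of handle_a in the frame of tote below 0.07 m and linear speed of handle_a above 0.8 m/s) or (x of handle_b in the frame of tote between -0.146 and 0.146 m and y of handle_b in the frame of tote between -0.096 and 0.096 m and z of handle_b in the frame of tote below 0.07 m and linear speed of handle_b above 0.8 m/s)).
It fails at once if the blank is taken out of its nest (more than 15 mm from its seat) (distance between blank and nest_load above 0.015 m).
It fails at once if the spray can or the screwdriver is moved more than 30 mm, or the can tipped (distance of any of spray_can, screwdriver from where it was at the start of the episode above 0.03 m or angle between spray_can's own z axis and vertical above 0.3 rad).
It fails at once if the tote is shoved more than 50 mm from its place (distance of tote from where it was at the start of the episode above 0.05 m).
It also fails if it takes over 70 s, if anything falls off the work surface, if the arm or the gripper's body presses on something with over 40 N, if the wrist force passes 120 N, or if a joint passes its speed limit or range.

ROBOT

A 6-joint arm with a two-finger parallel gripper is mounted at the origin on the work surface. World frame = base frame: x ahead of the robot, y to its left, z up, the work surface at z = 0. Lengths are in m, angles in rad, forces in N, time in s.
With the tool pointing down it reaches from about 0.35 to 0.975 m from the base axis. Payload 4.9 kg.
Tool frame: the origin (TCP) lies at the very end of the fingers, on their centre line; the grasp point (between the pads) lies 19 mm behind it; z points along the fingers, y is the line along which they close (so a half turn about z gives the same grasp; the last joint's range is limited). The gripper opens to 85 mm and grips with 20 to 120 N. Pads are 22 mm wide; open, the fingers measure 114 mm over their backs; the gripper's body (76 mm by 85 mm) begins 54 mm behind the grasp point. The pads swing forward as they close: fully open they stand 13 mm farther back than shut.
Start: joints at [-1.241, 0.053, 1.613, -0, 1.476, -0.119], TCP at [0.271, -0.563, 0.231] pointing down, gripper open.
Joint ranges: [-3.01, 3.01], [-1.01, 2.22], [0.06, 2.58], [-1.02, 4.17], [0.09, 2.62], [-3.14, 3.14]. Speed limits (rad/s): [2.57, 2.57, 3.14, 3.14, 3.14, 3.14].

INTERFACE

Orientations are given as a unit quaternion [w, x, y, z].
In Python, from plant import manip gives the robot as it stands.
- The arm moves only by the shell command python3 -m pendant 'ROWS'. ROWS is JSON, a list of rows, each a list of 3 entries, a list of its own where there are three numbers: the opening, from 0 (shut) to 1 (fully open), then the shift along the tool's x, y, z in units of 12 cm (1.0 is 12 cm), then the turn about the tool's z in units of pi rad (1.0 is pi rad). In form: [[gripper, [dx, dy, dz], roll], ...]. A call has 1 to 10 rows; each row is the pose to reach, as a shift and turn from the pose commanded when the call began, along the tool's axes at that moment, turning the shorter way round; what a row does not reach only later rows make up. A row lasts 1/10 s, in which the tool goes at most 50 mm and 8.59 degrees, less where a joint would pass 70% of its speed; a pose out of reach is approached as far as the arm can. A call with a number of a shift or a turn outside -1 to 1 is refused whole. A call with a gripper value outside its range is refused whole. The fingers move at their own pace and stop on an object; the grip force is fixed at half the most. Time passes only in rows, so rows that repeat a pose let the fingers close. It gives the time, the measured TCP pose, the force, the opening and the grip force at its end, in the units of the state.
- manip.state(): the state, without advancing time (a new reading comes with each control period).
- manip.grab_frame(name): name is "scene" or "top"; returns a dict with "img" (420x560x3 uint8, red, green, blue), "fx", "fy", "cx", "cy" (pixels), "eye" and "rotation" of the camera in the world. Camera axes: x right, y down, z forward; pixel columns grow to the right and rows downward; lengths in m; the calibration is good to about 2 mm. A picture is of the moment at which its call begins. There is no depth.
- manip.job_done(): hands the job in; it is judged then, once.
The state is a dict: "time": time; "joint_pos": joint angles; "joint_vel": joint speeds; "joint_efforts": joint torques, N m; "tool_pos": TCP position; "tool_rot": TCP orientation; "contact_force": force on the tool from outside, world axes, zero at the start; "ft_torque": the same for the moment, N m; "gripper_width": opening from 0.0 (shut) to 1.0 (fully open); "grasp_force": force on a finger pad.
Only numpy, scipy, OpenCV 4.12 (cv2) and the standard library are available. Lean on these libraries where they do the work, as an engineer would, in place of code of your own. Each camera call takes 0.05 s, during which the arm holds its last target. There are 200 camera calls.

## Working session

There is one attempt and no reset: what is moved stays moved. The work goes in short steps, Python scripts to look and compute and a shell command to move; the robot and the scene stay as the last step left them, time stands still between calls to the robot, and variables do not carry over. Pictures are saved under pics/ and viewed, at most 10 in all, crops included, and the job is handed in when it is done.

```bash
mkdir -p pics
cat > h.py <<'E'
import numpy as np, cv2
from plant import manip
def grab(n,save=None):
    f=manip.grab_frame(n)
    if save: cv2.imwrite('pics/'+save+'.png',cv2.cvtColor(f['img'],cv2.COLOR_RGB2BGR))
    return f
def ray(f,u,v,z):
    d=np.array(f['rotation'])@np.array([(u-f['cx'])/f['fx'],(v-f['cy'])/f['fy'],1.])
    e=np.array(f['eye']); return e+d*(z-e[2])/d[2]
def proj(f,p):
    c=np.array(f['rotation']).T@(np.array(p)-np.array(f['eye'])); return [f['fx']*c[0]/c[2]+f['cx'],f['fy']*c[1]/c[2]+f['cy']]
E
python3 - <<'E'
from h import *
for n in('scene','top'):
    f=grab(n,n+'0'); print(n,f['fx'],f['eye'],np.round(f['rotation'],3).tolist())
print(manip.state())
E
```

```text
scene 502.2787029507168 [1.57376357 0.18165384 0.96729506] [-0.298, 0.627, 0.646, -0.317]
top 473.7575303964919 [0.21733457 0.12005423 1.36343009] [0.075, -0.676, 0.729, -0.076]
{'time': 0.1, 'joint_pos': array([-1.24101602e+00,  5.33343147e-02,  1.61421482e+00,  1.73465299e-05,
        1.47602011e+00, -1.19016824e-01]), 'joint_vel': array([ 0.00138659, -0.00296114, -0.00450865, -0.00056342,  0.00082318,
        0.00080714]), 'joint_efforts': array([ 7.38900126e-04, -3.94902062e+01, -3.71363211e+01, -1.04935145e-04,
        3.94169343e-03,  5.70657036e-06]), 'tool_pos': array([ 0.27097793, -0.56254252,  0.2301243 ]), 'tool_rot': array([-9.83718392e-04,  9.74927823e-01,  2.22519129e-01, -9.53697297e-05]), 'contact_force': array([ 0.07701247, -0.05366558,  0.57779412]), 'ft_torque': array([ 0.05906384,  0.00459227, -0.05678284]), 'grasp_force': 0.0, 'gripper_width': 0.9982609905829469}
```

Run:
```python
s=open('h.py').read()
s=s.replace("import numpy as np, cv2","import numpy as np, cv2\nfrom scipy.spatial.transform import Rotation as Ro\ndef R(q): return Ro.from_quat([q[1],q[2],q[3],q[0]]).as_matrix()")
s=s.replace("np.array(f['rotation'])","R(f['rotation'])")
open('h.py','w').write(s)
```

```text
(no output)
```

View pics/top0.png

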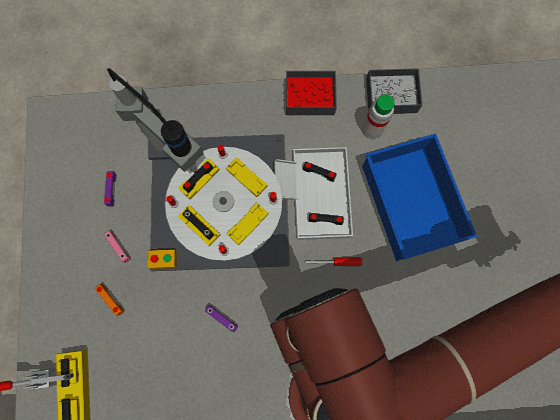

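View pics/scene0.png

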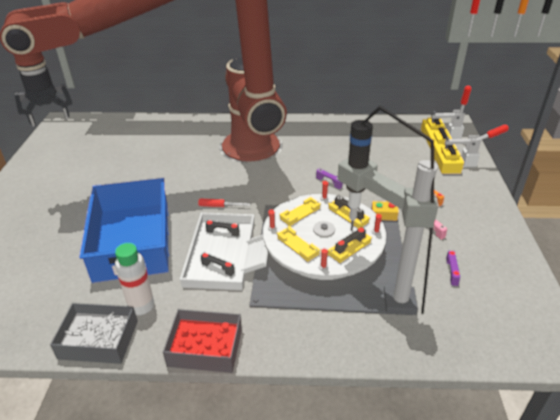

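Top view: dial hub (223,201), posts (222,151), (172,201), (272,197), (223,250); tray with two handles at (320,171) and (325,218); tote about (418,197); can (380,115); screwdriver (335,262). The scene view agrees; the arm is clear of all of it.

```bash
cat > m.py <<'E'
from h import *
def blobs(f,kind,box=None,amin=8):
    hsv=cv2.cvtColor(f['img'],cv2.COLOR_RGB2HSV); h,s,v=cv2.split(hsv)
    if kind=='red': m=((h<6)|(h>174))&(s>150)&(v>70)
    if kind=='blue': m=(h>100)&(h<125)&(s>120)&(v>40)
    if kind=='black': m=(v<50)
    if kind=='yellow': m=(h>22)&(h<33)&(s>150)&(v>80)
    if kind=='green': m=(h>45)&(h<80)&(s>120)
    m=m.astype(np.uint8)
    if box: k=np.zeros_like(m);k[box[1]:box[3],box[0]:box[2]]=1;m*=k
    n,l,st,c=cv2.connectedComponentsWithStats(m)
    return [(c[i],st[i]) for i in range(1,n) if st[i][4]>=amin],m
E
python3 - <<'E'
from m import *
t=grab('top');s=grab('scene')
for nm,f in(('top',t),('scene',s)):
    for k in('red','yellow','green'):
        for c,st in blobs(f,k)[0]: print(nm,k,np.round(c,1),st.tolist(), [np.round(ray(f,*c,z)[:2],3).tolist() for z in (.036,.113,.13)])
b,m=blobs(t,'blue'); 
cs,_=cv2.findContours(m,cv2.RETR_EXTERNAL,cv2.CHAIN_APPROX_SIMPLE); c=max(cs,key=cv2.contourArea)
h=cv2.convexHull(c); a=cv2.approxPolyDP(h,6,True)[:,0]
for p in a: print('tote',p,np.round(ray(t,*p,.1),3),np.round(ray(t,*p,0),3))
for n,st in(('t',t),('s',s)): cv2.imwrite(f'pics/x{n}.png',st['img'])
E
```

```text
top red [309.8  91.6] [287, 77, 47, 30, 1397] [[0.879, -0.029], [0.841, -0.02], [0.832, -0.018]]
top red [376.3 123.1] [368, 117, 20, 10, 60] [[0.762, -0.218], [0.73, -0.198], [0.723, -0.194]]
top red [221.1 149.9] [218, 145, 7, 12, 58] [[0.713, 0.25], [0.685, 0.242], [0.678, 0.24]]
top red [205.9 165.5] [203, 163, 7, 6, 29] [[0.669, 0.297], [0.643, 0.286], [0.637, 0.284]]
top red [307.8 164.8] [305, 163, 6, 5, 25] [[0.648, -0.002], [0.623, 0.005], [0.617, 0.007]]
top red [108.5 174.5] [107, 173, 4, 4, 16] [[0.663, 0.583], [0.637, 0.556], [0.632, 0.55]]
top red [331.3 174. ] [329, 172, 6, 5, 23] [[0.614, -0.068], [0.591, -0.057], [0.586, -0.054]]
top red [186.9 184.5] [184, 182, 7, 6, 29] [[0.615, 0.354], [0.592, 0.341], [0.587, 0.338]]
top red [272.7 196.4] [270, 192, 6, 10, 50] [[0.56, 0.108], [0.54, 0.109], [0.536, 0.109]]
top red [106.4 199. ] [104, 197, 5, 5, 17] [[0.59, 0.589], [0.568, 0.562], [0.563, 0.556]]
top red [170.6 200.3] [166, 196, 10, 10, 54] [[0.571, 0.403], [0.551, 0.387], [0.546, 0.383]]
top red [313.4 216. ] [311, 214, 6, 5, 25] [[0.494, -0.004], [0.478, 0.003], 
[... 10918 characters left out ...]
]]
scene yellow [361.2 221.3] [355, 215, 14, 12, 83] [[0.465, 0.36], [0.557, 0.345], [0.577, 0.342]]
scene yellow [349.7 248.6] [329, 235, 42, 27, 350] [[0.58, 0.319], [0.662, 0.308], [0.68, 0.305]]
scene green [378.6 204.7] [377, 204, 4, 3, 9] [[0.387, 0.418], [0.485, 0.399], [0.507, 0.394]]
scene green [126.3 253.9] [116, 244, 21, 21, 362] [[0.615, -0.279], [0.694, -0.241], [0.712, -0.233]]
tote [435 134] [ 0.69  -0.363  0.1  ] [ 0.727 -0.401  0.   ]
tote [476 236] [ 0.392 -0.429  0.1  ] [ 0.405 -0.473  0.   ]
tote [396 260] [ 0.344 -0.207  0.1  ] [ 0.354 -0.232  0.   ]
tote [363 169] [ 0.603 -0.148  0.1  ] [ 0.633 -0.169  0.   ]
tote [366 154] [ 0.646 -0.161  0.1  ] [ 0.68  -0.184  0.   ]
```

```bash
cat > plan.py <<'E'
# usage: plan.py x y z a_deg : shift (tool axes, 12cm units) and roll (pi units) from current measured pose
import sys; from h import *
def plan(p,a,st=None):
    st=st or manip.state(); M=R(st['tool_rot']); a0=np.degrees(np.arctan2(M[1,0],M[0,0]))
    d=M.T@(np.array(p)-st['tool_pos'])/.12; r=(a0-a+180)%360-180
    return np.round(d,2).tolist(),round(r/180,3),round(a0,1)
if __name__=='__main__':
    v=list(map(float,sys.argv[1:])); st=manip.state()
    print(plan(v[:3],v[3],st),np.round(st['tool_pos'],4),'F',np.round(st['contact_force'],1),'t',st['time'],'w',round(st['gripper_width'],2))
E
python3 - <<'E'
import cv2; i=cv2.imread('pics/top0.png')[120:275,280:490]; cv2.imwrite('pics/crop.png',cv2.resize(i,None,fx=3.8,fy=3.8,interpolation=cv2.INTER_CUBIC))
E
python3 plan.py .540 .109 .2 87.7
```

```text
([4.45, -4.07, 0.26], np.float64(-0.344), np.float64(25.7)) [ 0.2711 -0.5627  0.2305] F [ 0.8 -0.3 -0.2] t 0.2 w 1.0
```

View pics/crop.png

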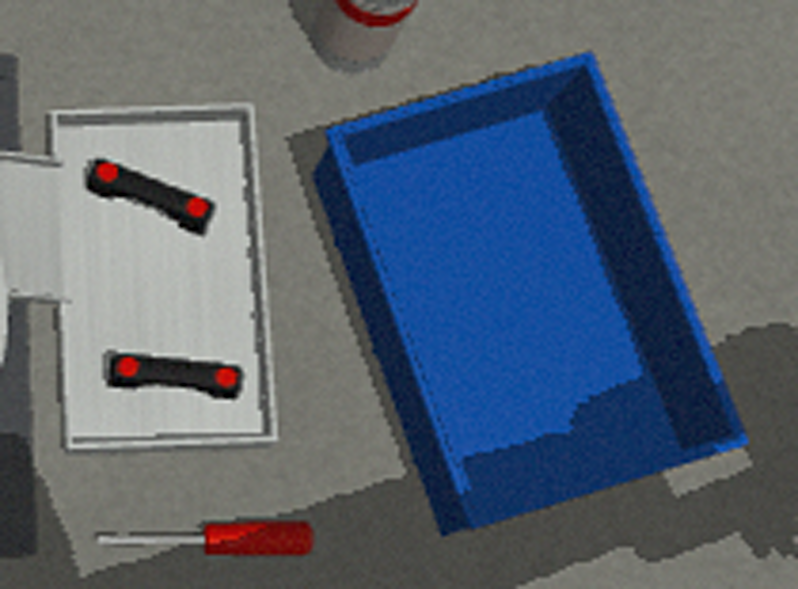

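Crop: tote rim corners at crop pixels (330,130), (593,53), (747,442), (471,527); tray inner corners about (60,120), (245,118), (262,435), (72,437); both handles stand clear of the walls.

```bash
for i in 1 2 3 4 5; do :; done
python3 -m pendant '[[0.5,[0.89,-0.81,0.0],0],[0.5,[0.89,-0.81,0.0],0],[0.5,[0.89,-0.81,0.0],0]]' | tail -c 400
python3 -m pendant '[[0.5,[0.89,-0.81,0.0],0],[0.5,[0.89,-0.81,0.0],0],[0.5,[0.89,-0.81,0.0],0]]' >/dev/null
python3 -m pendant '[[0.5,[0.89,-0.81,0.0],0],[0.5,[0.89,-0.81,0.0],0],[0.5,[0.89,-0.81,0.0],0]]' >/dev/null
python3 -m pendant '[[0.5,[0.89,-0.81,0.0],0],[0.5,[0.89,-0.81,0.0],0],[0.5,[0.89,-0.81,0.0],0]]' >/dev/null
python3 -m pendant '[[0.5,[0.89,-0.81,0.0],-0.344],[0.5,[0.89,-0.81,0.0],-0.344],[0.5,[0.89,-0.81,0.0],-0.344],[0.5,[0.89,-0.81,0.0],-0.344],[0.5,[0.89,-0.81,0.0],-0.344],[0.5,[0.89,-0.81,0.0],-0.344],[0.5,[0.89,-0.81,0.0],-0.344],[0.5,[0.89,-0.81,0.0],-0.344],[0.5,[0.89,-0.81,0.0],-0.344]]' | tail -c 400
python3 plan.py .540 .109 .095 87.7
python3 - <<'E'
from h import *
f=grab('top','post1'); s=grab('scene','post1s')
P=[ray(f,280+x/3.8,120+y/3.8,.1)[:2] for x,y in((330,130),(593,53),(747,442),(471,527))]
P=np.array(P);print(P.round(3).tolist(),P.mean(0).round(3))
for i in range(4): d=P[(i+1)%4]-P[i]; print(np.linalg.norm(d).round(3),np.degrees(np.arctan2(d[1],d[0])).round(1))
Q=np.array([ray(f,280+x/3.8,120+y/3.8,.01)[:2] for x,y in((60,120),(245,118),(262,435),(72,437))]);print(Q.round(3).tolist(),Q.mean(0).round(3))
E
```

```text
time: 0.5
tool_pos: [0.3255, -0.4274, 0.2308]
tool_rot: [-0.0, 0.975, 0.222, 0.0]
contact_force: [1.7, -0.9, -0.7]
gripper_width: 0.52
grasp_force: 0.0
time: 2.3
tool_pos: [0.5413, 0.1065, 0.2311]
tool_rot: [-0.0, 0.722, 0.692, -0.0]
contact_force: [0.1, -0.4, -0.4]
gripper_width: 0.502
grasp_force: 0.0
([0.02, -0.01, 1.13], np.float64(-0.0), np.float64(87.6)) [0.5413 0.1065 0.2311] F [ 0.1 -0.4 -0.4] t 2.3 w 0.5
[[0.645, -0.164], [0.69, -0.366], [0.391, -0.431], [0.345, -0.228]] [ 0.518 -0.297]
0.207 -77.5
0.306 -167.7
0.208 102.5
0.306 12.1
[[0.7, 0.028], [0.691, -0.118], [0.436, -0.104], [0.446, 0.041]] [ 0.568 -0.038]
```

```bash
python3 -m pendant '[[0.5,[0.02,-0.01,0.4],0],[0.5,[0.02,-0.01,0.7],0],[0.5,[0.02,-0.01,0.7],0]]' | grep force
python3 -m pendant '[[0.5,[0,0,0.2],0],[0.5,[0,0,0.43],0],[0.4,[0,0,0.43],0],[0.33,[0,0,0.43],0],[0.33,[0,0,0.43],0]]'
python3 - <<'E'
from h import *
s=grab('scene','p2s')
i=cv2.imread('pics/p2s.png')[150:290,190:400]; cv2.imwrite('pics/p2c.png',cv2.resize(i,None,fx=3.5,fy=3.5))
E
```

```text
contact_force: [-0.6, -0.1, -1.1]
grasp_force: 0.0
time: 3.2
tool_pos: [0.5421, 0.109, 0.0985]
tool_rot: [0.001, 0.722, 0.692, 0.002]
contact_force: [0.1, 0.9, -0.8]
gripper_width: 0.328
grasp_force: 0.0
```

View pics/p2c.png

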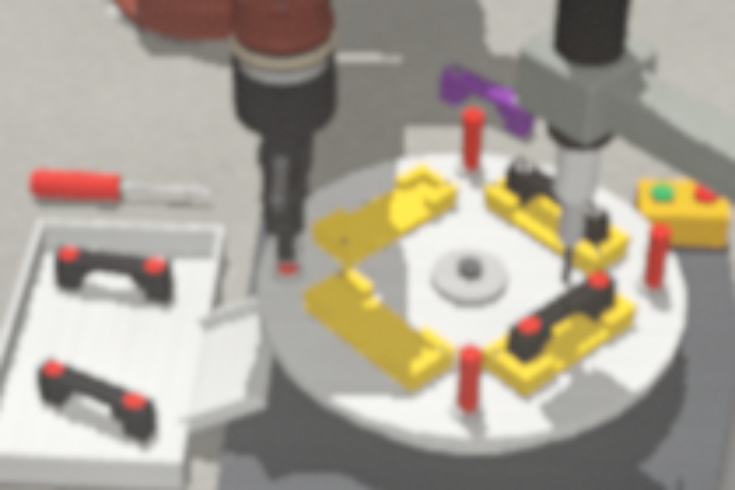

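The fingers stand on both sides of the -y post (its red top shows at crop (288,268)). Now I swing it round the arc.

```bash
python3 -m pendant '[[0.33,[0.006,-0.122,0],0.033],[0.33,[0.026,-0.243,0],0.067],[0.33,[0.057,-0.361,0],0.1],[0.33,[0.101,-0.475,0],0.133],[0.33,[0.156,-0.584,0],0.167]]' 
python3 -m pendant '[[0.33,[0.006,-0.122,0],0.033],[0.33,[0.026,-0.243,0],0.067],[0.33,[0.057,-0.361,0],0.1],[0.33,[0.101,-0.475,0],0.133],[0.33,[0.156,-0.584,0],0.167]]' 
python3 -m pendant '[[0.33,[0.006,-0.122,0],0.033],[0.33,[0.026,-0.243,0],0.067],[0.33,[0.057,-0.361,0],0.1],[0.33,[0.101,-0.475,0],0.133],[0.33,[0.156,-0.584,0],0.167],[0.33,[0.156,-0.584,0],0.167],[0.33,[0.156,-0.584,0],0.167]]'
python3 - <<'E'
from m import *
t=grab('top','t3');s=grab('scene','s3')
for b in blobs(t,'red',(150,130,290,265))[0]: print(b[0].round(1),[ray(t,*b[0],z)[:2].round(3).tolist() for z in(.113,)],b[1][4])
for b in blobs(s,'red',(255,170,400,275))[0]: print('s',b[0].round(1),[ray(s,*b[0],z)[:2].round(3).tolist() for z in(.113,)],b[1][4])
E
```

```text
time: 3.75
tool_pos: [0.4775, 0.1282, 0.0988]
tool_rot: [0.007, 0.878, 0.479, 0.007]
contact_force: [21.1, -9.2, -10.9]
gripper_width: 0.332
grasp_force: 11.1
time: 4.25
tool_pos: [0.426, 0.1805, 0.0987]
tool_rot: [0.006, 0.972, 0.236, 0.004]
contact_force: [9.7, -15.4, -1.7]
gripper_width: 0.327
grasp_force: 9.1
time: 4.95
tool_pos: [0.4068, 0.2552, 0.097]
tool_rot: [-0.001, 1.0, -0.021, 0.001]
contact_force: [-0.3, -0.3, -0.0]
gripper_width: 0.334
grasp_force: 0.0
[221.3 149.8] [[0.685, 0.241]] 55
[235.8 164.5] [[0.639, 0.204]] 28
[255.1 182.2] [[0.584, 0.154]] 24
[272.5 197.1] [[0.538, 0.109]] 51
[170.4 199.8] [[0.552, 0.387]] 60
[220.9 212.6] [[0.506, 0.252]] 10
[199.4 227.3] [[0.47, 0.312]] 31
[225.4 235.4] [[0.443, 0.243]] 11
[181.8 243. ] [[0.431, 0.36]] 14
[219.2 240.5] [[0.43, 0.26]] 12
[241.1 255.5] [[0.386, 0.204]] 11
[153.8 258.1] [[0.396, 0.436]] 42
[190.7 258.4] [[0.388, 0.338]] 13
s [324.9 189.5] [[0.418, 0.254]] 55
s [390.9 205.1] [[0.486, 0.432]] 12
s [271.7 217.2] [[0.546, 0.109]] 52
s [377.4 222.3] [[0.56, 0.387]] 57
s [287.9 226.5] [[0.582, 0.153]] 14
s [306.8 240.9] [[0.637, 0.202]] 13
s [323.1 256.9] [[0.693, 0.241]] 56
```

```bash
python3 -m pendant '[[0.5,[0,0,-0.3],0],[0.5,[0,0,-0.6],0],[0.6,[0,0,-0.6],0]]' | grep force
python3 -m pendant '[[0.6,[0.3,0.1,0],0],[0.6,[0.6,0.2,0],0],[0.6,[0.864,0.286,0],0],[0.6,[0.864,0.286,0],0]]' | grep force
python3 -m pendant '[[0.6,[0.3,0.1,0],-0.045],[0.6,[0.6,0.2,0],-0.09],[0.6,[0.864,0.286,0],-0.135],[0.6,[0.864,0.286,0],-0.18],[0.6,[0.864,0.286,0],-0.225],[0.6,[0.864,0.286,0],-0.249],[0.6,[0.864,0.286,0],-0.249]]'
python3 plan.py .611 .178 .089 42.5
```

```text
contact_force: [1.2, 0.6, 1.0]
grasp_force: 0.0
contact_force: [-0.3, -0.3, 0.2]
grasp_force: 0.0
time: 6.45
tool_pos: [0.6093, 0.1771, 0.1668]
tool_rot: [-0.0, 0.933, 0.361, -0.001]
contact_force: [0.6, -0.6, -0.2]
gripper_width: 0.599
grasp_force: 0.0
([0.02, 0.0, 0.65], np.float64(-0.001), np.float64(42.3)) [0.6093 0.1771 0.1668] F [ 0.6 -0.6 -0.2] t 6.45 w 0.6
```

```bash
python3 -m pendant '[[0.6,[0.02,0,0.25],0],[0.6,[0.02,0,0.5],0],[0.6,[0.02,0,0.65],0],[0.6,[0.02,0,0.65],0],[0.1,[0.02,0,0.65],0],[0.1,[0.02,0,0.65],0],[0.1,[0.02,0,0.65],0],[0.1,[0.02,0,0.65],0],[0.1,[0.02,0,0.65],0]]' 
python3 -m pendant '[[0.1,[0,0,-0.1],0],[0.1,[0,0,-0.2],0],[0.1,[0,0,-0.4],0],[0.1,[0,0,-0.6],0],[0.1,[0,0,-0.8],0],[0.1,[0,0,-0.95],0],[0.1,[0,0,-0.95],0]]'
python3 - <<'E'
from h import *
grab('top','t4');s=grab('scene','s4')
a=cv2.imread('pics/t4.png')[130:270,150:360]; b=cv2.imread('pics/s4.png')[130:270,190:400]
cv2.imwrite('pics/c4.png',np.vstack([cv2.resize(a,None,fx=2.1,fy=2.1),cv2.resize(b,None,fx=2.1,fy=2.1)]))
E
python3 plan.py .536 -.208 .2 102.3
```

```text
time: 7.35
tool_pos: [0.6134, 0.1788, 0.092]
tool_rot: [0.0, 0.933, 0.361, 0.002]
contact_force: [-0.6, 0.2, 6.4]
gripper_width: 0.218
grasp_force: 59.4
time: 8.05
tool_pos: [0.6139, 0.1788, 0.2081]
tool_rot: [0.001, 0.933, 0.361, 0.003]
contact_force: [0.9, 0.3, -1.8]
gripper_width: 0.221
grasp_force: 58.8
([-2.64, 1.96, 0.03], np.float64(-0.333), np.float64(42.3)) [0.612  0.1785 0.2037] F [-0.6  0.2 -1.5] t 8.15 w 0.22
```

View pics/c4.png

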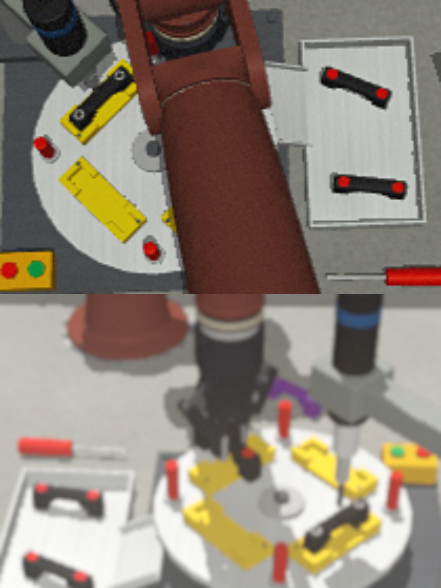

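The handle is held above the dial, and the blank sits under the screwdriver at (100,97). Carrying it to the tote.

```bash
python3 -m pendant '[[0.1,[-0.22,0.23,0],0],[0.1,[-0.43,0.46,0],0],[0.1,[-0.65,0.7,0],0],[0.1,[-0.866,0.927,0],0]]' | grep force
python3 -m pendant '[[0.1,[-0.22,0.23,0],0],[0.1,[-0.43,0.46,0],0],[0.1,[-0.65,0.7,0],0],[0.1,[-0.866,0.927,0],0]]' | grep force
python3 -m pendant '[[0.1,[-0.22,0.23,0],-0.042],[0.1,[-0.43,0.46,0],-0.083],[0.1,[-0.65,0.7,0],-0.125],[0.1,[-0.866,0.927,0],-0.167],[0.1,[-0.866,0.927,0],-0.208],[0.1,[-0.866,0.927,0],-0.25],[0.1,[-0.866,0.927,0],-0.292],[0.1,[-0.866,0.927,0],-0.333],[0.1,[-0.866,0.927,0],-0.333]]'
python3 plan.py .606 -.278 .019 102.3
```

```text
contact_force: [0.5, -0.8, -1.0]
grasp_force: 58.8
contact_force: [0.9, -0.0, -0.8]
grasp_force: 58.8
time: 9.85
tool_pos: [0.6048, -0.2776, 0.2011]
tool_rot: [-0.002, 0.628, 0.778, -0.0]
contact_force: [-0.3, 0.2, -1.2]
gripper_width: 0.219
grasp_force: 58.8
([-0.01, 0.01, 1.52], np.float64(-0.001), np.float64(102.2)) [ 0.6048 -0.2776  0.2011] F [-0.3  0.2 -1.2] t 9.85 w 0.22
```

```bash
python3 -m pendant '[[0.1,[0,0.01,0.2],0],[0.1,[0,0.01,0.4],0],[0.1,[0,0.01,0.6],0],[0.1,[0,0.01,0.8],0],[0.1,[0,0.01,0.8],0]]' | grep force
python3 -m pendant '[[0.1,[0,0,0.2],0],[0.1,[0,0,0.4],0],[0.1,[0,0,0.5],0],[0.1,[0,0,0.6],0],[0.1,[0,0,0.65],0],[0.1,[0,0,0.68],0],[0.1,[0,0,0.68],0],[0.1,[0,0,0.68],0]]'
python3 plan.py .606 -.278 .017 102.3
```

```text
contact_force: [-0.3, -0.8, -2.0]
grasp_force: 58.8
time: 11.15
tool_pos: [0.6076, -0.2782, 0.027]
tool_rot: [0.001, 0.628, 0.778, 0.0]
contact_force: [-0.5, -0.6, -1.0]
gripper_width: 0.221
grasp_force: 58.8
([0.0, -0.01, 0.08], np.float64(-0.001), np.float64(102.2)) [ 0.6076 -0.2782  0.027 ] F [-0.5 -0.6 -1. ] t 11.15 w 0.22
```

```bash
python3 -m pendant '[[0.1,[0,0,0.04],0],[0.1,[0,0,0.08],0],[0.1,[0,0,0.08],0],[0.1,[0,0,0.08],0]]'
python3 -m pendant '[[0.28,[0,0,0],0],[0.35,[0,0,0],0],[0.45,[0,0,0],0],[0.45,[0,0,0],0],[0.45,[0,0,-0.1],0],[0.45,[0,0,-0.4],0],[0.45,[0,0,-0.7],0],[0.45,[0,0,-1],0],[0.45,[0,0,-1],0]]'
python3 -m pendant '[[0.45,[0,0,-0.3],0],[0.45,[0,0,-0.5],0],[0.6,[0,0,-0.5],0]]'
python3 plan.py .631 -.035 .2 62.7
python3 - <<'E'
from m import *
t=grab('top','t5');s=grab('scene','s5')
for nm,f,box in(('t',t,(290,140,500,270)),('s',s,(85,180,250,280))):
  for b in blobs(f,'red',box,4)[0]: print(nm,b[0].round(1),[ray(f,*b[0],z)[:2].round(3).tolist() for z in(.037,)],b[1][4])
E
```

```text
time: 11.55
tool_pos: [0.6068, -0.2796, 0.0183]
tool_rot: [0.001, 0.628, 0.778, -0.001]
contact_force: [-8.2, -2.1, 5.8]
gripper_width: 0.218
grasp_force: 60.2
time: 12.45
tool_pos: [0.6113, -0.28, 0.1457]
tool_rot: [0.007, 0.628, 0.778, 0.001]
contact_force: [0.1, -0.6, 1.2]
gripper_width: 0.45
grasp_force: 0.0
time: 12.75
tool_pos: [0.6096, -0.2791, 0.2026]
tool_rot: [0.005, 0.628, 0.778, 0.001]
contact_force: [0.7, 0.1, 0.7]
gripper_width: 0.589
grasp_force: 0.0
([1.95, 0.61, 0.01], np.float64(0.22), np.float64(102.2)) [ 0.6096 -0.2791  0.2026] F [0.7 0.1 0.7] t 12.75 w 0.59
t [444.2 140.8] [[0.69, -0.411]] 4
t [449.5 144.2] [[0.678, -0.425]] 18
t [455.4 140.8] [[0.688, -0.443]] 8
t [414.  144.5] [[0.686, -0.32]] 4
t [476.1 145.2] [[0.669, -0.502]] 16
t [467.  146.9] [[0.666, -0.475]] 7
t [436.8 147.8] [[0.67, -0.386]] 5
t [446.4 152. ] [[0.655, -0.412]] 5
t [466.2 151.4] [[0.652, -0.47]] 5
t [473.3 153.3] [[0.645, -0.49]] 7
t [457.5 153.7] [[0.647, -0.443]] 6
t [445.4 155.9] [[0.643, -0.407]] 7
t [448.8 160.6] [[0.628, -0.415]] 5
t [307.8 164.8] [[0.647, -0.002]] 25
t [437.2 165.
[... 2349 characters left out ...]
.308]] 4
t [410.  254.5] [[0.362, -0.264]] 8
t [393.  255.5] [[0.363, -0.216]] 4
t [398.8 255.5] [[0.362, -0.232]] 4
t [415.2 255.5] [[0.358, -0.278]] 4
t [347.7 261.2] [[0.357, -0.088]] 238
t [390.3 260. ] [[0.351, -0.207]] 6
t [424.4 262. ] [[0.338, -0.301]] 7
t [407.9 264.9] [[0.334, -0.254]] 10
t [394.5 265.5] [[0.335, -0.217]] 4
t [398.4 266.2] [[0.332, -0.227]] 5
t [416.2 265.2] [[0.331, -0.277]] 4
t [427.2 265.2] [[0.329, -0.308]] 4
t [388.2 268.2] [[0.329, -0.198]] 4
t [413.5 268. ] [[0.324, -0.269]] 4
s [210.6 202.4] [[0.388, -0.086]] 136
s [233.5 225.5] [[0.493, -0.004]] 4
s [204.8 254.7] [[0.614, -0.068]] 16
s [227.8 264.2] [[0.648, -0.002]] 13
s [143.5 277.5] [[0.701, -0.211]] 16
```

```bash
python3 -m pendant '[[0.6,[0.33,0.1,0],0],[0.6,[0.65,0.2,0],0],[0.6,[0.975,0.305,0],0],[0.6,[0.975,0.305,0],0]]' | grep force
python3 -m pendant '[[0.6,[0.33,0.1,0],0.045],[0.6,[0.65,0.2,0],0.09],[0.6,[0.975,0.305,0],0.135],[0.6,[0.975,0.305,0],0.18],[0.6,[0.975,0.305,0],0.22],[0.6,[0.975,0.305,0],0.22],[0.6,[0.975,0.305,0],0.22]]' | grep force
python3 plan.py .631 -.035 .015 62.7
```

```text
contact_force: [0.4, -0.7, -0.3]
grasp_force: 0.0
contact_force: [-0.1, 0.0, 0.3]
grasp_force: 0.0
([0.0, 0.03, 1.5], np.float64(0.0), np.float64(62.7)) [ 0.6285 -0.034   0.1951] F [-0.1  0.   0.3] t 13.95 w 0.6
```

```bash
python3 -m pendant '[[0.6,[0,0.01,0.3],0],[0.6,[0,0.01,0.6],0],[0.6,[0,0.01,0.9],0],[0.6,[0,0.01,0.9],0]]' | grep force
python3 -m pendant '[[0.6,[0,0,0.2],0],[0.6,[0,0,0.4],0],[0.6,[0,0,0.5],0],[0.6,[0,0,0.58],0],[0.6,[0,0,0.58],0],[0.6,[0,0,0.58],0]]'
python3 plan.py .631 -.035 .015 62.7
```

```text
contact_force: [-0.6, 0.8, -0.2]
grasp_force: 0.0
time: 14.95
tool_pos: [0.631, -0.0344, 0.0201]
tool_rot: [0.001, 0.854, 0.52, 0.001]
contact_force: [-0.2, 0.1, 0.1]
gripper_width: 0.598
grasp_force: 0.0
([-0.0, 0.0, 0.04], np.float64(-0.0), np.float64(62.6)) [ 0.631  -0.0344  0.0201] F [-0.2  0.1  0.1] t 14.95 w 0.6
```

```bash
python3 -m pendant '[[0.6,[0,0,0.04],0],[0.1,[0,0,0.04],0],[0.1,[0,0,0.04],0],[0.1,[0,0,0.04],0],[0.1,[0,0,0.04],0],[0.1,[0,0,0.04],0]]'
python3 -m pendant '[[0.1,[0,0,-0.1],0],[0.1,[0,0,-0.3],0],[0.1,[0,0,-0.6],0],[0.1,[0,0,-0.9],0],[0.1,[0,0,-0.9],0]]' | grep force
python3 -m pendant '[[0.1,[0,0,-0.3],0],[0.1,[0,0,-0.6],0],[0.1,[0,0,-0.6],0]]'
python3 plan.py .518 -.297 .2 102.3
```

```text
time: 15.55
tool_pos: [0.6306, -0.0343, 0.0146]
tool_rot: [0.0, 0.854, 0.52, 0.0]
contact_force: [0.0, -0.5, 2.5]
gripper_width: 0.221
grasp_force: 58.9
contact_force: [1.2, -0.2, -0.6]
grasp_force: 58.7
time: 16.35
tool_pos: [0.6332, -0.0347, 0.2008]
tool_rot: [0.004, 0.854, 0.52, 0.004]
contact_force: [1.4, -0.4, 0.1]
gripper_width: 0.222
grasp_force: 58.8
([-2.38, 0.15, 0.0], np.float64(-0.22), np.float64(62.6)) [ 0.6332 -0.0347  0.2008] F [ 1.4 -0.4  0.1] t 16.35 w 0.22
```

```bash
python3 -m pendant '[[0.1,[-0.27,0.017,0],0],[0.1,[-0.53,0.033,0],0],[0.1,[-0.793,0.05,0],0]]' | grep force
python3 -m pendant '[[0.1,[-0.27,0.017,0],0],[0.1,[-0.53,0.033,0],0],[0.1,[-0.793,0.05,0],0]]' | grep force
python3 -m pendant '[[0.1,[-0.27,0.017,0],-0.04],[0.1,[-0.53,0.033,0],-0.08],[0.1,[-0.793,0.05,0],-0.12],[0.1,[-0.793,0.05,0],-0.16],[0.1,[-0.793,0.05,0],-0.2],[0.1,[-0.793,0.05,0],-0.22],[0.1,[-0.793,0.05,0],-0.22],[0.1,[-0.793,0.05,0],-0.22]]'
python3 -m pendant '[[0.1,[0,0,0.2],0],[0.1,[0,0,0.4],0],[0.1,[0,0,0.6],0],[0.1,[0,0,0.8],0],[0.1,[0,0,0.8],0],[0.1,[0,0,0.8],0]]' | grep force
python3 plan.py .518 -.297 .018 102.3
```

```text
contact_force: [-0.1, -0.6, -0.2]
grasp_force: 58.8
contact_force: [-0.0, -0.5, -0.6]
grasp_force: 58.8
time: 17.75
tool_pos: [0.5144, -0.2956, 0.1931]
tool_rot: [-0.001, 0.628, 0.778, -0.0]
contact_force: [0.5, -0.0, -0.3]
gripper_width: 0.22
grasp_force: 58.8
contact_force: [0.7, -0.3, -0.2]
grasp_force: 58.8
([-0.02, 0.03, 0.67], np.float64(-0.001), np.float64(102.2)) [ 0.5146 -0.2957  0.0979] F [ 0.7 -0.3 -0.2] t 18.35 w 0.22
```

```bash
python3 -m pendant '[[0.1,[-0.01,0.02,0.2],0],[0.1,[-0.01,0.02,0.4],0],[0.1,[-0.01,0.02,0.5],0],[0.1,[-0.01,0.02,0.58],0],[0.1,[-0.01,0.02,0.63],0],[0.1,[-0.01,0.02,0.63],0],[0.1,[-0.01,0.02,0.63],0]]'
python3 plan.py .518 -.297 .017 102.3
```

```text
time: 19.05
tool_pos: [0.518, -0.2971, 0.0234]
tool_rot: [0.001, 0.628, 0.778, 0.0]
contact_force: [-0.8, -0.5, -0.1]
gripper_width: 0.226
grasp_force: 58.8
([0.0, 0.0, 0.05], np.float64(-0.0), np.float64(102.2)) [ 0.518  -0.2971  0.0234] F [-0.8 -0.5 -0.1] t 19.05 w 0.23
```

```bash
python3 -m pendant '[[0.1,[0,0,0.03],0],[0.1,[0,0,0.055],0],[0.1,[0,0,0.055],0]]' | grep -E 'force|pos'
python3 -m pendant '[[0.28,[0,0,0],0],[0.35,[0,0,0],0],[0.45,[0,0,0],0],[0.45,[0,0,0],0],[0.45,[0,0,-0.1],0],[0.45,[0,0,-0.4],0],[0.45,[0,0,-0.7],0],[0.45,[0,0,-1],0],[0.45,[0,0,-1],0]]' | grep -E 'force|pos'
python3 -m pendant '[[0.45,[0,0,-0.3],0],[0.45,[0,0,-0.5],0],[0.6,[0,0,-0.5],0]]' | grep -E 'force|pos'
python3 plan.py .487 -.040 .2 79
```

```text
tool_pos: [0.5174, -0.2966, 0.0157]
contact_force: [-1.7, -0.1, -1.3]
grasp_force: 58.9
tool_pos: [0.5209, -0.2992, 0.1442]
contact_force: [0.8, -0.3, 1.3]
grasp_force: 0.0
tool_pos: [0.5193, -0.298, 0.201]
contact_force: [0.9, -0.8, 0.8]
grasp_force: 0.0
([2.16, 0.19, -0.0], np.float64(0.129), np.float64(102.2)) [ 0.5193 -0.298   0.201 ] F [ 0.9 -0.8  0.8] t 20.55 w 0.59
```

```bash
python3 -m pendant '[[0.6,[0.36,0.03,0],0],[0.6,[0.72,0.063,0],0]]' | grep force
python3 -m pendant '[[0.6,[0.36,0.03,0],0],[0.6,[0.72,0.063,0],0]]' | grep force
python3 -m pendant '[[0.6,[0.36,0.03,0],0.04],[0.6,[0.72,0.063,0],0.08],[0.6,[0.72,0.063,0],0.129],[0.6,[0.72,0.063,0],0.129],[0.6,[0.72,0.063,0],0.129]]' | grep force
python3 -m pendant '[[0.6,[0,0,0.3],0],[0.6,[0,0,0.6],0],[0.6,[0,0,0.9],0],[0.6,[0,0,0.9],0],[0.6,[0,0,0.9],0]]' | grep force
python3 plan.py .487 -.040 .015 79
```

```text
contact_force: [0.8, 0.3, 0.3]
grasp_force: 0.0
contact_force: [-0.3, 0.5, -0.8]
grasp_force: 0.0
contact_force: [0.2, -0.4, 0.1]
grasp_force: 0.0
contact_force: [0.6, -0.4, 0.8]
grasp_force: 0.0
([-0.0, 0.02, 0.61], np.float64(-0.0), np.float64(79.0)) [ 0.4844 -0.0391  0.0877] F [ 0.6 -0.4  0.8] t 21.95 w 0.6
```

```bash
python3 -m pendant '[[0.6,[0,0.01,0.2],0],[0.6,[0,0.01,0.4],0],[0.6,[0,0.01,0.5],0],[0.6,[0,0.01,0.59],0],[0.6,[0,0.01,0.59],0],[0.6,[0,0.01,0.59],0]]' | grep -E 'force|pos'
python3 -m pendant '[[0.1,[0,0,0],0],[0.1,[0,0,0],0],[0.1,[0,0,0],0],[0.1,[0,0,0],0],[0.1,[0,0,0],0]]'  | grep -E 'force|pos|wid'
python3 -m pendant '[[0.1,[0,0,-0.1],0],[0.1,[0,0,-0.3],0],[0.1,[0,0,-0.6],0],[0.1,[0,0,-0.9],0],[0.1,[0,0,-0.9],0]]' | grep force
python3 -m pendant '[[0.1,[0,0,-0.3],0],[0.1,[0,0,-0.6],0],[0.1,[0,0,-0.6],0]]'
python3 plan.py .430 -.316 .2 102.3
```

```text
tool_pos: [0.4868, -0.039, 0.0182]
contact_force: [-0.1, -0.5, -0.3]
grasp_force: 0.0
tool_pos: [0.4869, -0.039, 0.0183]
contact_force: [-1.1, -0.0, 6.1]
gripper_width: 0.22
grasp_force: 59.3
contact_force: [0.3, 0.4, 0.3]
grasp_force: 58.8
time: 23.85
tool_pos: [0.4885, -0.0393, 0.2025]
tool_rot: [0.004, 0.772, 0.636, 0.003]
contact_force: [0.8, -0.4, -0.4]
gripper_width: 0.219
grasp_force: 58.9
([-2.36, -0.04, 0.02], np.float64(-0.129), np.float64(79.0)) [ 0.4885 -0.0393  0.2025] F [ 0.8 -0.4 -0.4] t 23.85 w 0.22
```

```bash
python3 -m pendant '[[0.1,[-0.27,0,0],0],[0.1,[-0.53,-0.01,0],0],[0.1,[-0.787,-0.013,0],0]]' | grep force
python3 -m pendant '[[0.1,[-0.27,0,0],0],[0.1,[-0.53,-0.01,0],0],[0.1,[-0.787,-0.013,0],0]]' | grep force
python3 -m pendant '[[0.1,[-0.27,0,0],-0.04],[0.1,[-0.53,-0.01,0],-0.08],[0.1,[-0.787,-0.013,0],-0.129],[0.1,[-0.787,-0.013,0],-0.129],[0.1,[-0.787,-0.013,0],-0.129],[0.1,[-0.787,-0.013,0],-0.129]]' | grep -E 'force|pos'
python3 -m pendant '[[0.1,[0,0,0.2],0],[0.1,[0,0,0.4],0],[0.1,[0,0,0.6],0],[0.1,[0,0,0.8],0],[0.1,[0,0,0.8],0],[0.1,[0,0,0.8],0]]' | grep force
python3 plan.py .430 -.316 .021 102.3
```

```text
contact_force: [1.0, 0.4, -1.2]
grasp_force: 58.9
contact_force: [0.3, 0.2, -0.3]
grasp_force: 58.9
tool_pos: [0.427, -0.3149, 0.1961]
contact_force: [-0.1, 0.0, -0.5]
grasp_force: 58.8
contact_force: [0.4, 0.3, -1.0]
grasp_force: 58.8
([-0.01, 0.02, 0.67], np.float64(-0.0), np.float64(102.3)) [ 0.4274 -0.315   0.101 ] F [ 0.4  0.3 -1. ] t 25.65 w 0.22
```

```bash
python3 -m pendant '[[0.1,[-0.01,0.02,0.2],0],[0.1,[-0.01,0.02,0.4],0],[0.1,[-0.01,0.02,0.5],0],[0.1,[-0.01,0.02,0.58],0],[0.1,[-0.01,0.02,0.62],0],[0.1,[-0.01,0.02,0.62],0],[0.1,[-0.01,0.02,0.62],0]]' | grep -E 'force|pos'
python3 plan.py .430 -.316 .020 102.3
```

```text
tool_pos: [0.433, -0.3181, 0.0295]
contact_force: [6.8, 0.4, -0.1]
grasp_force: 61.2
([0.02, -0.02, 0.08], np.float64(-0.0), np.float64(102.2)) [ 0.433  -0.3181  0.0295] F [ 6.8  0.4 -0.1] t 26.35 w 0.22
```

A 7 N sideways push from the tote's near wall: I shift 10 mm inward before lowering.

```bash
python3 -m pendant '[[0.1,[0,0.05,-0.03],0],[0.1,[0,0.1,-0.03],0],[0.1,[0,0.1,-0.03],0],[0.1,[0,0.1,0],0],[0.1,[0,0.1,0],0],[0.1,[0,0.1,0],0]]' | grep -E 'force|pos'
python3 plan.py .440 -.315 .020 102.3
python3 - <<'E'
from h import *
grab('top','t6');grab('scene','s6')
a=cv2.imread('pics/t6.png')[100:290,340:550]; b=cv2.imread('pics/s6.png')[160:350,50:260]
cv2.imwrite('pics/c6.png',np.hstack([cv2.resize(a,None,fx=1.9,fy=1.9),cv2.resize(b,None,fx=1.9,fy=1.9)]))
E
```

```text
tool_pos: [0.4411, -0.3138, 0.0261]
contact_force: [-0.6, 0.2, -1.2]
grasp_force: 61.0
([-0.01, -0.01, 0.05], np.float64(-0.001), np.float64(102.2)) [ 0.4411 -0.3138  0.0261] F [-0.6  0.2 -1.2] t 26.95 w 0.22
```

View pics/c6.png

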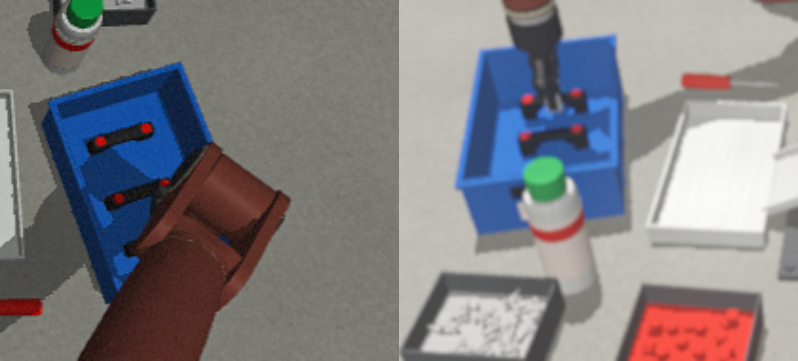

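Top half shows two finished handles lying feet down, at (120,137) and (138,190); the third is held in line at the near end and no longer touches the wall. Lowering and releasing.

```bash
python3 -m pendant '[[0.1,[0,0,0.025],0],[0.1,[0,0,0.05],0],[0.1,[0,0,0.05],0],[0.1,[0,0,0.05],0]]' | grep -E 'force|pos'
python3 -m pendant '[[0.28,[0,0,0],0],[0.35,[0,0,0],0],[0.45,[0,0,0],0],[0.45,[0,0,0],0],[0.45,[0,0,-0.1],0],[0.45,[0,0,-0.4],0],[0.45,[0,0,-0.7],0],[0.45,[0,0,-1],0],[0.45,[0,0,-1],0]]' | grep -E 'force|pos'
python3 -m pendant '[[0.45,[0,0,-0.3],0],[0.45,[0,0,-0.6],0],[0.45,[0,0,-0.6],0]]' | grep -E 'force|pos'
python3 -m pendant '[[0.45,[-0.4,0,0],0],[0.45,[-0.8,0,0],0],[0.45,[-0.8,0,0],0]]' | grep -E 'force|pos'
python3 -m pendant '[[0.45,[-0.4,0,0],0],[0.45,[-0.8,0,0],0],[0.45,[-0.8,0,0],0]]' | grep -E 'force|pos'
python3 - <<'E'
from h import *
grab('top','t7');grab('scene','s7')
a=cv2.imread('pics/t7.png')[100:290,140:550]; b=cv2.imread('pics/s7.png')[160:350,50:460]
cv2.imwrite('pics/c7.png',np.vstack([cv2.resize(a,None,fx=1.5,fy=1.5),cv2.resize(b,None,fx=1.5,fy=1.5)]))
E
```

```text
tool_pos: [0.4414, -0.314, 0.0205]
contact_force: [-0.1, 0.6, -0.7]
grasp_force: 61.0
tool_pos: [0.4447, -0.317, 0.1486]
contact_force: [1.0, -0.9, 1.1]
grasp_force: 0.0
tool_pos: [0.4438, -0.3161, 0.2195]
contact_force: [0.0, -0.6, 0.5]
grasp_force: 0.0
tool_pos: [0.4615, -0.4116, 0.2105]
contact_force: [-0.1, 1.3, -0.7]
grasp_force: 0.0
tool_pos: [0.4815, -0.5051, 0.2093]
contact_force: [-1.5, 1.1, -0.1]
grasp_force: 0.0
```

View pics/c7.png

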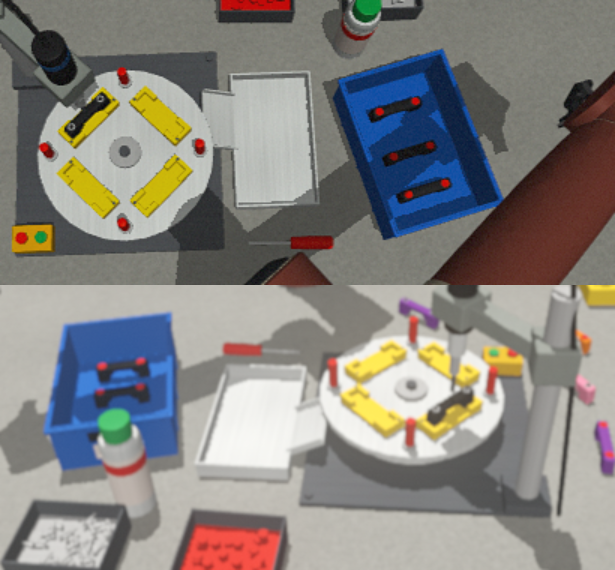

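The three finished handles lie separately, feet down, on the tote floor at (397,107), (410,152) and (425,190). The blank sits in its nest under the screwdriver at (85,115), the dial is in its notch, the tray is empty, and the arm is clear.

```bash
python3 -c "
from plant import manip
print(manip.state()['time'],manip.job_done())"
```

```text
the job is handed in; nothing more can be done
29.35 None
```

The job was handed in at 29 s with no verdict returned: the last pictures show the dial one station on, all three finished handles feet down on the tote floor, and the blank in its nest.

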